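Re-hang a gauge on the folding hooks of an inspection rack

TASK

The measuring machine needs the space in front of the hook on which the round gauge hangs. Unfold the folded hook of the rack all the way, move the round gauge over to it so that it hangs there freely, then fold the hook you emptied flat up against the rack. Leave the square gauge hanging on its unfolded hook, and do not shift the things standing on the bench.

Things in the scene. Friction and masses are not known exactly. Their poses are not given: they have to be found in the camera images.
- rack: fixed dark grey upright board, 380 mm wide, 12 thick, top edge 250 above the bench, on a foot plate 12 mm high. Origin: on the bench below the middle of the front face; x out of the front face (away from the robot), y along the board, z up. Three identical folding hooks on the front, side by side, 120 mm apart; which is which varies
- peg_used (a joint): angle of the hook arm on which the round gauge hangs at the start. 0 = folded flat, pointing straight up along the rack; 1.571 = fully unfolded, level, pointing squarely away from the rack, against its stop. Stiff hinge (0.09 N m, about 1 N at the tip): stays where it is left
- peg_used_tip (a point): tip of the hook arm on which the round gauge hangs at the start: centre of a round steel disc, 24 mm diameter, 14 mm wide, flat sides facing along the hinge axis, 100 mm from the hinge. It can be pinched on the flat sides and pivots in the grip while the arm swings
- peg_used_hinge (a point): hinge of the hook arm on which the round gauge hangs at the start, 18 mm in front of the board's face, 210 mm above the bench, at the mid-line of the arm: a steel bar 12 mm wide (along y) and 10 mm thick. Axes turn with the arm: z along the bar to the tip, y the level hinge axis (along the board), -x the bar's upper side when unfolded
- peg_free (a joint): angle of the empty hook arm, folded up (or nearly) at the start. 0 = folded flat, pointing straight up along the rack; 1.571 = fully unfolded, level, pointing squarely away from the rack, against its stop. Stiff hinge (0.09 N m, about 1 N at the tip): stays where it is left
- peg_free_tip (a point): tip of the empty hook arm, folded up (or nearly) at the start: centre of a round steel disc, 24 mm diameter, 14 mm wide, flat sides facing along the hinge axis, 100 mm from the hinge. It can be pinched on the flat sides and pivots in the grip while the arm swings
- peg_free_hinge (a point): hinge of the empty hook arm, folded up (or nearly) at the start, 18 mm in front of the board's face, 210 mm above the bench, at the mid-line of the arm: a steel bar 12 mm wide (along y) and 10 mm thick. Axes turn with the arm: z along the bar to the tip, y the level hinge axis (along the board), -x the bar's upper side when unfolded
- peg_other (a joint): angle of the hook arm that carries the square gauge. 0 = folded flat, pointing straight up along the rack; 1.571 = fully unfolded, level, pointing squarely away from the rack, against its stop. Stiff hinge (0.09 N m, about 1 N at the tip): stays where it is left
- peg_other_tip (a point): tip of the hook arm that carries the square gauge: centre of a round steel disc, 24 mm diameter, 14 mm wide, flat sides facing along the hinge axis, 100 mm from the hinge. It can be pinched on the flat sides and pivots in the grip while the arm swings
- peg_other_hinge (a point): hinge of the hook arm that carries the square gauge, 18 mm in front of the board's face, 210 mm above the bench, at the mid-line of the arm: a steel bar 12 mm wide (along y) and 10 mm thick. Axes turn with the arm: z along the bar to the tip, y the level hinge axis (along the board), -x the bar's upper side when unfolded
- round_gauge: gauge to move, 0.34 kg at most: aluminium plate 12 mm thick; head 60 mm wide with a hanging window 44 mm wide, 46 mm high; below it a ring, 100 mm outside diameter. Origin: middle of the window's upper edge, which rests on the hook's bar. x through the thickness, y across, z up; reaches 20 mm above and 154 below the origin
- round_gauge_grip (a point): the round gauge's origin again, as a grip point: from above, astride the hook, on the head's two side edges 60 mm apart (8 mm strips beside the window). Lifted 9 to 27 mm (best 18) off the bar, the window passes over the hook's disc
- square_gauge: gauge to leave alone: aluminium plate 12 mm thick; head 60 mm wide with a hanging window 44 mm wide, 46 mm high; below it a square frame, 94 mm outside. Origin: middle of the window's upper edge, which rests on the hook's bar. x through the thickness, y across, z up; reaches 20 mm above and 154 below the origin
- master: bystander: plain steel cylinder, 54 mm diameter, 110 mm high, standing on the bench in front of the rack; origin: centre of its underside
- case: bystander: closed wooden gauge block case, 62 x 95 x 45 mm, on the bench; origin: centre of its underside, y along its length
- ball_stand: bystander: white ball of 36 mm on a post with a 60 mm round foot, 102 mm high in all, on the bench; origin: centre of its underside

How it is judged:
By the outcome, as a careful person would: the job done as asked, in the order asked, and still so for the second after the job is handed in, with the robot touching nothing.
It also fails if it takes over 67 s, if anything falls off the work surface, if the arm or the gripper's body presses on something with over 40 N, if the wrist force passes 120 N, or if a joint passes its speed limit or range.

ROBOT

A 7-joint arm with a two-finger parallel gripper is mounted at the origin on the work surface. World frame = base frame: x ahead of the robot, y to its left, z up, the work surface at z = 0. Lengths are in mm, angles in rad, forces in N, time in s.
With the tool pointing down it reaches from about 400 to 750 mm from the base axis. Payload 19.5 kg.
Tool frame: the origin (TCP) lies midway between the tips of the shut fingers; the grasp point (between the pads) lies 19 mm behind it (arm.grip_point_offset is the distance from the TCP to the grasp point, in mm); x points along the fingers, z is the direction in which the jaws open and shut, and the axes are right-handed (so a half turn about x gives the same grasp; the last joint's range is limited). The gripper opens to 85 mm and grips with 20 to 120 N. Pads are 22 mm wide; open, the fingers measure 114 mm over their backs; the gripper's body (76 mm by 85 mm) begins 54 mm behind the grasp point. The pads swing forward as they close: fully open they stand 13 mm farther back than shut.
Start: joints at [1.189, 0.707, -0.028, 1.485, 0.022, 0.951, -0.075], TCP at [191.639, -542.097, 231.268] pointing down, gripper open.
Joint ranges: [-2.71, 2.71], [-0.32, 2.16], [-1.57, 1.52], [0, 2.45], [-1.46, 4.6], [0, 2.02], [-2.83, 2.83]. Speed limits (rad/s): [1.89, 1.89, 2.57, 2.57, 3.01, 3.01, 3.01].

INTERFACE

Orientations are given as a rotation vector (axis times angle).
In Python, from workcell import arm, cams, hand_in gives the robot as it stands. The module is installed in compiled form; this text tells all that it offers.
- The arm moves only by the tool servo_tool, never from a script. Its argument "steps" is text: rows parted by semicolons, each of 7 numbers parted by spaces: the gripper command: -1 is shut, 1 is fully open, values between are in proportion, then the shift along the tool's x, y, z in cm, then the turn, a rotation vector about the tool's x, y, z in degrees. A call has 1 to 5 rows; each row is the pose to reach, as a shift and turn from the pose measured when the call began, along the tool's axes at that moment; what a row does not reach only later rows make up. A row lasts 1/12 s, in which the tool goes at most 41.7 mm and 7.16 degrees, less where a joint would pass 70% of its speed; a pose out of reach is approached as far as the arm can. A call with a gripper value outside its range is refused whole. The fingers move at their own pace and stop on an object; "squeeze" is the grip in N (left out, the last holds). Time passes only in rows, so rows that repeat a pose let the fingers close. It gives the time, the measured TCP pose, the force and the opening at its end, in the units of the state.
- arm.get_obs(): the state, without advancing time (a new reading comes with each control period).
- cams.camera(name): name is "side" or "top" or "wrist"; returns a dict with "pixels" (420x560x3 uint8, red, green, blue), "camera_matrix" (3x3 intrinsics, pixels), "k1" (the pictures are not rectified: a ray, as slopes to the right and down, at radius r is drawn at 1 + k1 r^2 times it, then the intrinsics apply), "extrinsics" (4x4, takes a point from camera to world coordinates). Camera axes: x right, y up, looking along -z (the intrinsics and any distortion apply to the point x, -y, -z); pixel columns grow to the right and rows downward; lengths in mm; the calibration is good to about 2 mm. A picture is of the moment at which its call begins. There is no depth.
- hand_in(): hands the job in, once; it reports no verdict.
The state is a dict: "t": time; "joint_positions": joint angles; "dq": joint speeds; "tau": joint torques, N m; "ee_pos": TCP position; "orientation": TCP orientation; "ft_force": force on the tool from outside, world axes, zero at the start; "moment": the same for the moment, N m; "grip_width": finger opening in mm.
Only numpy, scipy, OpenCV 4.12 (cv2) and the standard library are available. Lean on these libraries where they do the work, as an engineer would, in place of code of your own. Each camera call takes 0.05 s, during which the arm holds its last target.

## Working session

There is one attempt and no reset: what is moved stays moved. The work goes in short steps, Python scripts to look and compute and a tool call to move; the robot and the scene stay as the last step left them, time stands still between calls to the robot, and variables do not carry over. Pictures are saved under pics/ and viewed, and the job is handed in when it is done.

Besides the shell and the picture viewer there is one more tool, called after "Emit:" as name(argument=value, ...) on one line, values as JSON. servo_tool: Moves the arm, as the interface text tells. Its arguments: {"type":"object","properties":{"steps":{"type":"string"},"squeeze":{"type":"number"}},"required":["steps"]}

```bash
ls; mkdir -p pics
python3 - <<'E'
from workcell import arm,cams
import cv2,json
print(arm.get_obs())
print(arm.grip_point_offset)
for n in ["side","top","wrist"]:
    c=cams.camera(n)
    cv2.imwrite(f"pics/{n}0.png",c["pixels"][:,:,::-1])
    print(n,c["camera_matrix"].tolist(),c["k1"],c["extrinsics"].round(4).tolist())
E
```

```text
pics
{'t': 0.0, 'joint_positions': array([ 1.18928245,  0.70707603, -0.027597  ,  1.48496092,  0.02199587,
        0.95090132, -0.07550251]), 'dq': array([-0.00029878,  0.00054942, -0.00176059, -0.0010511 , -0.0003437 ,
        0.00044672,  0.00068862]), 'tau': array([ 1.63317632e-04, -8.83209014e+01,  1.23481181e+00, -2.36176997e+01,
        1.68698828e-02,  6.28652037e-03, -8.82785616e-05]), 'ee_pos': array([ 191.56380693, -541.89072476,  230.85209426]), 'orientation': array([ 0.95594212,  1.35190404, -0.95500313]), 'ft_force': array([-0.58755645,  0.50422594, -0.84183554]), 'moment': array([ 0.00834798,  0.0149024 , -0.0601617 ]), 'grip_width': 85.6788474394534}
18.700000000000003
side [[453.86217648321684, 0.0, 276.7404720322807], [0.0, 453.86217648321684, 217.61542541153455], [0.0, 0.0, 1.0]] 0.045690056559585655 [[-0.8784, 0.2712, -0.3936, 341.4478], [-0.478, -0.4984, 0.7233, 584.5524], [0.0, 0.8235, 0.5674, 655.7325], [0.0, 0.0, 0.0, 1.0]]
top [[448.82946852576765, 0.0, 274.6726328997393], [0.0, 448.82946852576765, 209.03269111949712], [0.0, 0.0, 1.0]] -0.08099525562856713 [[0.0256, 0.9839, -0.1769, 467.6068], [-0.9996, 0.0267, 0.0041, 3.6354], [0.0087, 0.1768, 0.9842, 1155.8632], [0.0, 0.0, 0.0, 1.0]]
wrist [[353.3342439929852, 0.0, 276.7415574465427], [0.0, 353.3342439929852, 211.31626041429263], [0.0, 0.0, 1.0]] 0.0280254977727163 [[0.3327, 0.8958, 0.2948, 266.8576], [-0.943, 0.3163, 0.1031, -515.4698], [-0.0009, -0.3123, 0.95, 372.9377], [0.0, 0.0, 0.0, 1.0]]
```

View pics/side0.png

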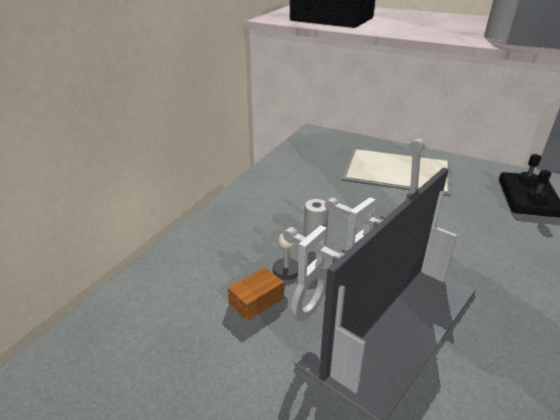

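View pics/top0.png

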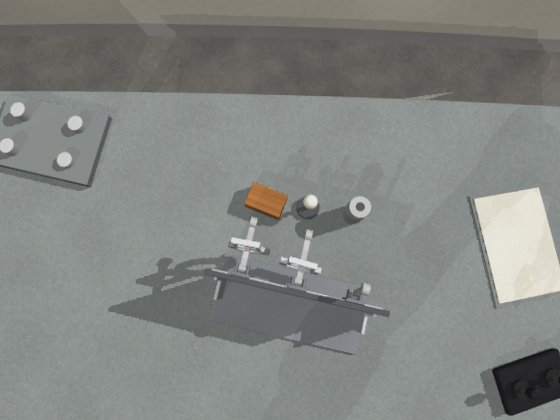

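View pics/wrist0.png

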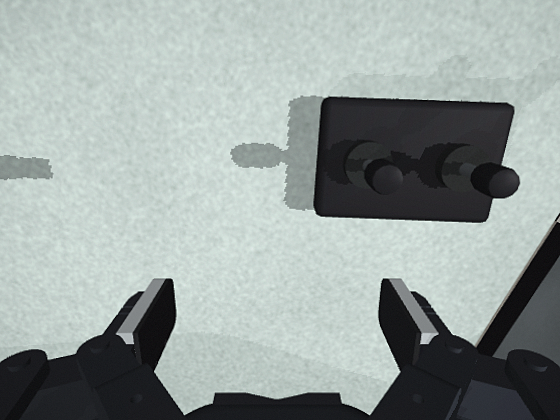

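The side view shows the ring gauge on the near (+y) hook at (312,255), the square gauge on the middle hook at (360,215), and the folded hook on the far (-y) end at (416,150). In the top view they appear at (247,243), (302,265) and (365,290). The master is at (359,208), the ball at (310,203) and the case at (267,200).

Run:
```python
import cv2
a=cv2.imread("pics/top0.png")[160:370,190:410]
cv2.imwrite("pics/top0z.png",cv2.resize(a,None,fx=2.8*1.29,fy=2.8,interpolation=cv2.INTER_CUBIC) if 0 else cv2.resize(a,None,fx=2.8,fy=2.8,interpolation=cv2.INTER_CUBIC))
a=cv2.imread("pics/side0.png")[120:400,210:490]
cv2.imwrite("pics/side0z.png",cv2.resize(a,None,fx=2.1,fy=2.1,interpolation=cv2.INTER_CUBIC))
```

```text
(no output)
```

View pics/top0z.png

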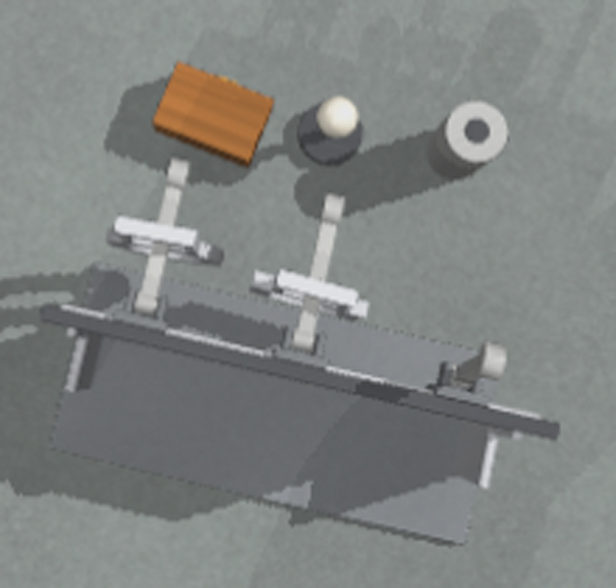

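View pics/side0z.png

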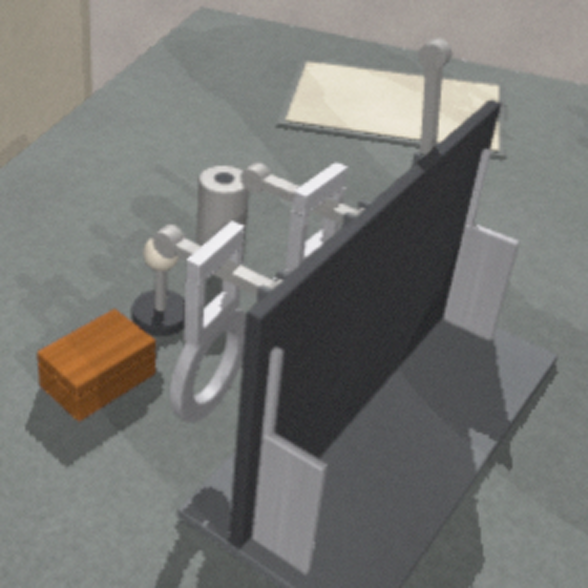

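```bash
cat > h.py <<'E'
import numpy as np,cv2
from scipy.spatial.transform import Rotation as R
def ray(c,px):
    K=np.array(c["camera_matrix"]);u=cv2.undistortPoints(np.array([[px]],float),K,np.array([c["k1"],0,0,0.]))[0,0]
    E=np.array(c["extrinsics"]);d=E[:3,:3]@np.array([u[0],-u[1],-1]);return E[:3,3],d/np.linalg.norm(d)
def onz(c,px,z):
    o,d=ray(c,px);return o+d*(z-o[2])/d[2]
def tri(*rs):
    A=np.zeros((3,3));b=np.zeros(3)
    for o,d in rs:
        P=np.eye(3)-np.outer(d,d);A+=P;b+=P@o
    x=np.linalg.solve(A,b);return x,[np.linalg.norm((np.eye(3)-np.outer(d,d))@(x-o)) for o,d in rs]
def proj(c,p):
    E=np.array(c["extrinsics"]);q=E[:3,:3].T@(np.asarray(p,float)-E[:3,3]);x,y=q[0]/-q[2],-q[1]/-q[2]
    f=1+c["k1"]*(x*x+y*y);K=np.array(c["camera_matrix"]);return K[0,0]*x*f+K[0,2],K[1,1]*y*f+K[1,2]
def z(u,v,s,x0,y0): return ((u+.5)/s-.5+x0,(v+.5)/s-.5+y0)
E
python3 - <<'E'
from h import *
from workcell import arm,cams
T=cams.camera("top");S=cams.camera("side")
t=lambda u,v:z(u,v,2.8,190,160); s=lambda u,v:z(u,v,2.1,210,120)
np.set_printoptions(precision=1,suppress=True)
a=onz(T,t(44,306),250);b=onz(T,t(559,425),250)
print("rack",a,b,np.linalg.norm(b-a),np.degrees(np.arctan2(*(a-b)[[1,0]]))-90)
for n,p,q in [("used",(178,172),(170,241)),("other",(334,208),(256,175)),("free",(492,361),(435,52))]:
    print(n,*tri(ray(T,t(*p)),ray(S,s(*q))), onz(T,t(*p),215))
print("used hinge",onz(T,t(147,302),215),"other hinge",onz(T,t(305,342),215))
print("gaugehead used top",onz(T,t(158,231),235),onz(T,t(116,222),235),onz(T,t(197,238),235))
print("gaugehead sq top",onz(T,t(278,275),235),onz(T,t(358,297),235))
print("master",onz(T,t(476,132),110),"ball",onz(T,t(339,117),84), "ballfoot",onz(T,t(330,135),5))
print("case",[onz(T,t(*p),45) for p in [(178,63),(273,98),(249,163),(154,126)]])
E
```

```text
rack [504.5 135.7 250. ] [ 429.3 -233.8  250. ] 377.1211957831935 -11.501688871268485
used [610.   44.5 206.8] [np.float64(0.8422742052880635), np.float64(0.8422742052880181)] [609.5  44.5 215. ]
other [586.2 -74.5 208.4] [np.float64(0.1142125139182164), np.float64(0.11421251391825346)] [585.2 -74.  215. ]
free [ 474.1 -173.5  308.4] [np.float64(0.8947963116448824), np.float64(0.8947963116448713)] [ 473.8 -193.2  215. ]
used hinge [511.1  64.3 215. ] other hinge [484.7 -53.8 215. ]
gaugehead used top [562.3  56.8 235. ] [568.1  88.  235. ] [557.9  28.  235. ]
gaugehead sq top [532.4 -32.  235. ] [517.8 -90.8 235. ]
master [ 666.5 -202.8  110. ] ball [681.4 -88.2  84. ] ballfoot [679.9 -86.8   5. ]
case [array([735.2,  55.3,  45. ]), array([705.1, -31.6,  45. ]), array([645. , -11.4,  45. ]), array([676.4,  74.9,  45. ])]
```

```bash
cat >> h.py <<'E'
YAW=np.radians(-11.5); NX=np.array([np.cos(YAW),np.sin(YAW),0]); NY=np.array([-np.sin(YAW),np.cos(YAW),0])
FACE=470.; 
def W(n,y,zz): return (n*NX+y*NY+np.array([0,0,zz]))   # absolute n,y' coords
def N(p): p=np.asarray(p);return np.array([p@NX,p@NY,p[2]])
def Rt(sgn=1,pitch=0):
    x=np.array([0,0,-1.]);zz=sgn*NY;M=np.stack([x,np.cross(zz,x),zz],1)
    return M
def go(arm,tcp,sgn=1,rot=True):
    o=arm.get_obs();M=R.from_rotvec(o["orientation"]).as_matrix()
    sh=M.T@(np.asarray(tcp)-o["ee_pos"])/10
    rv=np.degrees(R.from_matrix(M.T@Rt(sgn)).as_rotvec())
    return np.round(sh,2),np.round(rv,1)
def st(arm):
    o=arm.get_obs();print("t",round(o["t"],2),"tcpN",N(o["ee_pos"]).round(1),"f",o["ft_force"].round(1),"w",round(o["grip_width"],1),"q",o["joint_positions"].round(2))
E
python3 - <<'E'
from h import *
from workcell import arm
st(arm);print(R.from_rotvec(arm.get_obs()["orientation"]).as_matrix().round(2))
for s in (1,-1): print(go(arm,W(499,-76,360),s))
E
```

```text
t 0.25 tcpN [ 295.8 -492.9  231.1] f [-0.4 -0.9 -0.4] w 85.4 q [ 1.19  0.71 -0.03  1.48  0.02  0.95 -0.08]
[[-0.    0.94  0.33]
 [ 0.    0.33 -0.94]
 [-1.   -0.   -0.  ]]
(array([-12.88,  38.87, -25.3 ]), array([-149.,   -0.,   -0.]))
(array([-12.88,  38.87, -25.3 ]), array([31., -0.,  0.]))
```

Emit:
servo_tool(steps="1 -4 1 -0.5 0 0 0; 1 -8 3 -2 7 0 0; 1 -12 6 -4 14 0 0; 1 -12.9 9 -6 21 0 0; 1 -12.9 12.2 -8 28 0 0")

```text
t: 0.67
ee_pos: [275.7, -431.6, 362.2]
orientation: [1.32, 1.129, -1.32]
ft_force: [2.9, -0.7, -0.1]
grip_width: 85.5
```

Emit:
servo_tool(steps="1 0 3 -2.5 1 0 0; 1 0 6 -5 2 0 0; 1 0 9 -7.5 3 0 0; 1 0 12 -10 3 0 0; 1 0 15 -11 3 0 0")

```text
t: 1.08
ee_pos: [443.1, -342.5, 362.8]
orientation: [1.357, 1.103, -1.355]
ft_force: [0.2, -0.3, -0.4]
grip_width: 85.8
```

```bash
cat > g.py <<'E'
import sys
from h import *
from workcell import arm
st(arm)
a=list(map(float,sys.argv[1:4]));print(*go(arm,W(*a),-1))
E
python3 g.py 499 -76 360
```

```text
t 1.08 tcpN [ 502.5 -247.3  362.8] f [ 0.2 -0.3 -0.4] w 85.8 q [ 0.53  0.57  0.13  1.29 -0.08  1.28 -1.1 ]
[  0.25  -0.37 -17.13] [-0.1  0.1 -0.2]
```

Emit:
servo_tool(steps="1 0 -0.1 -4 0 0 0; 1 0 -0.2 -8 0 0 0; 1 0.2 -0.3 -12 0 0 0; 1 0.2 -0.4 -16 0 0 0; 1 0.2 -0.4 -17.1 0 0 0")

```text
t: 1.5
ee_pos: [474.5, -168.4, 360.6]
orientation: [1.355, 1.108, -1.349]
ft_force: [1.1, 0.9, 0.6]
grip_width: 85.4
```

```bash
python3 g.py 499 -76 360
python3 - <<'E'
from workcell import cams
import cv2
cv2.imwrite("pics/w1.png",cams.camera("wrist")["pixels"][:,:,::-1])
cv2.imwrite("pics/s1.png",cv2.resize(cams.camera("side")["pixels"][100:310,280:490,::-1],None,fx=2.8,fy=2.8,interpolation=cv2.INTER_CUBIC))
E
```

```text
t 1.5 tcpN [498.6 -70.4 360.6] f [1.1 0.9 0.6] w 85.4 q [ 0.2   0.47  0.13  1.5  -0.06  1.18 -1.42]
[0.06 0.04 0.56] [ 0.2 -0.1 -0.2]
```

View pics/w1.png

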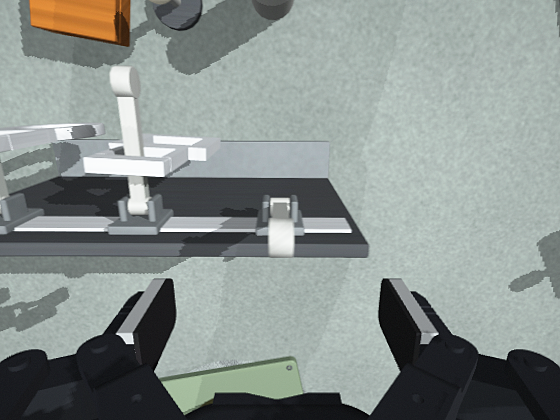

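View pics/s1.png

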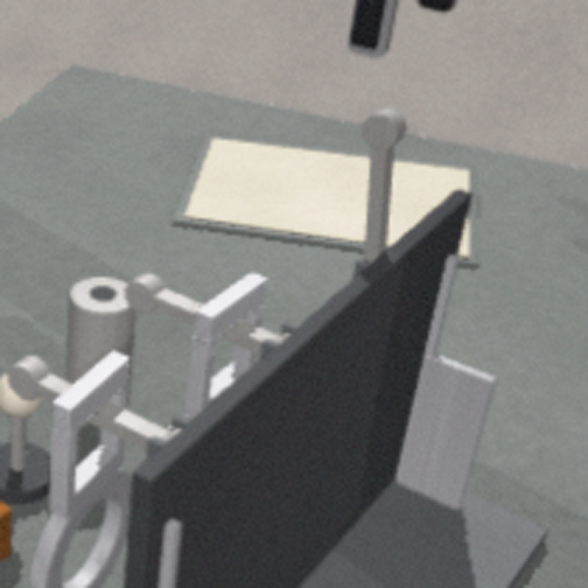

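Run:
```python
from h import *
from workcell import arm,cams
np.set_printoptions(precision=1,suppress=True)
w=cams.camera("wrist");t=cams.camera("top");s=cams.camera("side")
print(N(arm.get_obs()["ee_pos"]),N(w["extrinsics"][:3,3]))
tz=lambda u,v:z(u,v,2.8,190,160); sz=lambda u,v:z(u,v,2.8,280,100)
for n,a,p in [("free",(281.5,238),sz(383,130)),("other",(124.5,82),sz(144,294))]:
    x,e=tri(ray(w,a),ray(s,p));print(n,N(x),e)
print(N(onz(w,(281.5,238),310)),N(onz(w,(124.5,82),212)))
print("hinge other",N(onz(w,(138,208),215)))
```

```text
[498.7 -77.3 360.5] [578.2 -73.7 503. ]
free [498.8 -76.  305.7] [np.float64(1.6284804858471233), np.float64(1.6284804858470958)]
other [588.5  45.8 206. ] [np.float64(0.45198811736421024), np.float64(0.4519881173644759)]
[499.  -76.7 310. ] [587.9  43.2 212. ]
hinge other [487.5  44.1 215. ]
```

Emit:
servo_tool(steps="1 2.5 0 -0.1 0 0 0; 1 5 0 -0.1 0 0 0; 0.4 6.95 0 -0.1 0 0 0; 0 6.95 0 -0.1 0 0 0; 0 6.95 0 -0.1 0 0 0")

```text
t: 2.17
ee_pos: [473.4, -175.3, 291.1]
orientation: [1.358, 1.102, -1.358]
ft_force: [0.5, -0.9, 1.1]
grip_width: 51.8
```

```bash
python3 g.py 499 -76.3 291
python3 - <<'E'
from workcell import cams
import cv2
cv2.imwrite("pics/w2.png",cams.camera("wrist")["pixels"][:,:,::-1])
E
```

```text
t 2.17 tcpN [498.8 -77.4 291.1] f [ 0.5 -0.9  1.1] w 51.8 q [ 0.22  0.53  0.12  1.64 -0.07  0.97 -1.41]
[ 0.01  0.02 -0.11] [-0.3  0.1 -0.1]
```

View pics/w2.png

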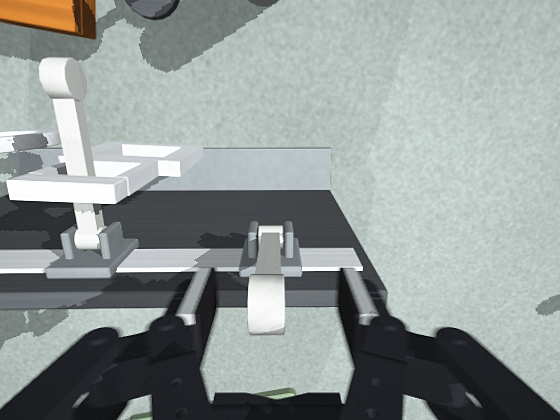

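Emit:
servo_tool(steps="0 0 0 -0.3 0 0 0; -0.5 0 0 -0.3 0 0 0; -0.5 0 0 -0.3 0 0 0; -0.5 0 0 -0.3 0 0 0")

```text
t: 2.55
ee_pos: [474.5, -172.4, 292.3]
orientation: [1.358, 1.1, -1.356]
ft_force: [0.0, 0.1, -0.0]
grip_width: 21.6
```

```bash
python3 g.py 499 -74.4 291
python3 - <<'E'
from workcell import cams
import cv2
cv2.imwrite("pics/w3.png",cams.camera("wrist")["pixels"][:,:,::-1])
E
```

```text
t 2.55 tcpN [499.4 -74.3 292.3] f [ 0.   0.1 -0. ] w 21.6 q [ 0.21  0.53  0.12  1.64 -0.07  0.97 -1.41]
[ 0.13 -0.04  0.01] [-0.2  0.1 -0.3]
```

View pics/w3.png

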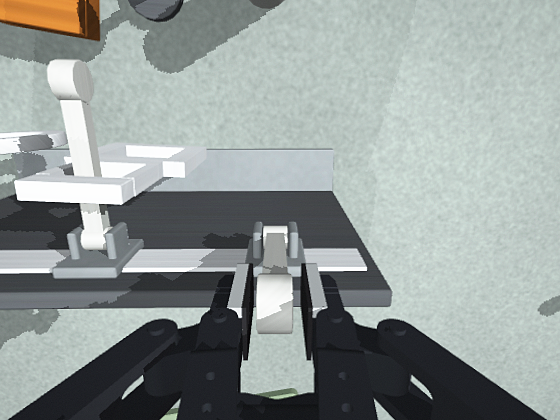

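Now centred: the disc is at column 275 and the fingers are at 246 and 306. Gripping gently.

Emit:
servo_tool(steps="-1 0.1 0 0 0 0 0; -1 0.1 0 0 0 0 0; -1 0.1 0 0 0 0 0; -1 0.1 0 0 0 0 0", squeeze=30)

```text
t: 2.93
ee_pos: [475.1, -171.6, 291.8]
orientation: [1.359, 1.1, -1.354]
ft_force: [0.1, 5.4, 9.6]
grip_width: 13.7
```

```bash
python3 g.py 499 -74.4 291
```

```text
t 2.93 tcpN [499.8 -73.5 291.8] f [0.1 5.4 9.6] w 13.7 q [ 0.21  0.53  0.12  1.64 -0.07  0.97 -1.41]
[ 0.08 -0.08  0.09] [-0.2  0.1 -0.4]
```

Emit:
servo_tool(steps="-1 0.17 1.03 0 0 0 0; -1 0.54 2.28 0 0 0 0; -1 1.06 3.47 0 0 0 0; -1 1.73 4.58 0 0 0 0; -1 2.55 5.59 0 0 0 0")

```text
t: 3.35
ee_pos: [530.7, -182.9, 266.7]
orientation: [1.36, 1.1, -1.353]
ft_force: [-1.5, 1.3, 3.8]
grip_width: 13.3
```

```bash
cat > arc.py <<'E'
import sys
from h import *
from workcell import arm
# hinge n,z ; list of angles -> relative tool shifts for grasp point
st(arm);hn,hz=float(sys.argv[1]),210.
p=N(arm.get_obs()["ee_pos"]);g=18.7
print("theta now",np.arctan2(p[0]-hn,p[2]+g-hz),"r",np.hypot(p[0]-hn,p[2]+g-hz))
for a in map(float,sys.argv[2:]):
    print(a,go(arm,W(hn+100*np.sin(a),p[1],hz+100*np.cos(a)-g),-1))
E
python3 arc.py 488 .87 1.0 1.13 1.26 1.39 1.5 1.571
```

```text
t 3.35 tcpN [556.5 -73.4 266.7] f [-1.5  1.3  3.8] w 13.3 q [ 0.21  0.65  0.12  1.49 -0.08  1.   -1.42]
theta now 0.7378655083175968 r 101.86388393416296
0.87 (array([ 1.09,  0.78, -0.  ]), array([-0.2,  0. , -0.4]))
1.0 (array([ 2.14,  1.55, -0.01]), array([-0.2,  0. , -0.4]))
1.13 (array([ 3.28,  2.17, -0.01]), array([-0.2,  0. , -0.4]))
1.26 (array([ 4.5 ,  2.64, -0.01]), array([-0.2,  0. , -0.4]))
1.39 (array([ 5.76,  2.95, -0.01]), array([-0.2,  0. , -0.4]))
1.5 (array([ 6.85,  3.08, -0.01]), array([-0.2,  0. , -0.4]))
1.571 (array([ 7.56,  3.1 , -0.01]), array([-0.2,  0. , -0.4]))
```

Emit:
servo_tool(steps="-1 1 0.85 0 0 0 0; -1 2.05 1.65 0 0 0 0; -1 3.2 2.3 0 0 0 0; -1 4.4 2.8 0 0 0 0; -1 5.65 3.1 0 0 0 0")

```text
t: 3.77
ee_pos: [562.3, -189.3, 209.8]
orientation: [1.36, 1.099, -1.352]
ft_force: [2.3, 1.2, 5.2]
grip_width: 13.6
```

Emit:
servo_tool(steps="-1 0.6 0.1 0 0 0 0; -1 1.2 0.1 0 0 0 0; -1 1.8 0.1 0 0 0 0; -1 2 0.1 0 0 0 0; -1 2.1 0.1 0 0 0 0")

```text
t: 4.18
ee_pos: [563.9, -189.6, 188.9]
orientation: [1.36, 1.098, -1.351]
ft_force: [3.9, 0.5, 3.4]
grip_width: 13.5
```

```bash
python3 arc.py 488 1.571;python3 - <<'E'
from workcell import cams
import cv2
cv2.imwrite("pics/s4.png",cv2.resize(cams.camera("side")["pixels"][100:310,280:490,::-1],None,fx=2.8,fy=2.8,interpolation=cv2.INTER_CUBIC))
E
```

```text
t 4.18 tcpN [590.4 -73.4 188.9] f [3.9 0.5 3.4] w 13.5 q [ 0.22  0.79  0.1   1.48 -0.1   0.87 -1.42]
theta now 1.594527523297896 r 102.42870604147025
1.571 (array([-0.24, -0.24,  0.  ]), array([-0.1,  0. , -0.5]))
```

View pics/s4.png

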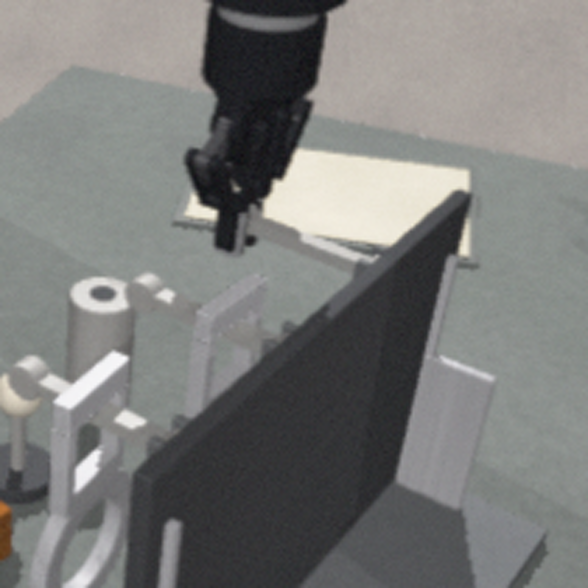

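The hook looks roughly level, parallel to the other two. I'll press down further to confirm the stop by force.

Emit:
servo_tool(steps="-1 0.3 0 0 0 0 0; -1 0.5 0 0 0 0 0; -1 0.5 0 0 0 0 0; -1 0.5 0 0 0 0 0")

```text
t: 4.57
ee_pos: [564.1, -189.7, 185.3]
orientation: [1.361, 1.096, -1.35]
ft_force: [-6.6, 2.8, 26.7]
grip_width: 13.5
```

```bash
python3 arc.py 488 1.571
```

```text
t 4.57 tcpN [590.6 -73.5 185.3] f [-6.6  2.8 26.7] w 13.5 q [ 0.22  0.79  0.1   1.48 -0.1   0.86 -1.42]
theta now 1.6296483008522897 r 102.78029639794823
1.571 (array([-0.61, -0.25,  0.  ]), array([-0.1,  0. , -0.6]))
```

Emit:
servo_tool(steps="-1 -0.3 0 0 0 0 0; 0 -0.4 0 0 0 0 0; 0 -0.4 0 0 0 0 0; 0 -0.4 0 0 0 0 0; 0 -0.4 0 0 0 0 0")

```text
t: 4.98
ee_pos: [563.8, -189.7, 188.9]
orientation: [1.361, 1.097, -1.35]
ft_force: [0.2, -0.3, -0.6]
grip_width: 42.5
```

Emit:
servo_tool(steps="0 -2 0 0 0 0 0; 0 -5 0 0 0 0 0; 0.5 -9 -1 -1 0 0 0; 1 -12 -3 -4 0 0 0; 1 -12 -4.5 -8 0 0 0")

```text
t: 5.4
ee_pos: [535.6, -109.5, 311.9]
orientation: [1.365, 1.089, -1.35]
ft_force: [1.1, 1.3, 0.2]
grip_width: 76.8
```

```bash
python3 g.py 540 168 310
```

```text
t 5.4 tcpN [ 5.467e+02 -5.000e-01  3.119e+02] f [1.1 1.3 0.2] w 76.8 q [ 0.07  0.58  0.14  1.47 -0.08  1.09 -1.56]
[  0.15  -0.79 -16.85] [-0.4  0.1 -0.9]
```

Emit:
servo_tool(steps="1 0 -0.2 -4 0 0 0; 1 0 -0.4 -8 0 0 -0.3; 1 0 -0.6 -12 -0.4 0 -0.6; 1 0 -0.8 -15 -0.4 0 -0.9; 1 0 -0.8 -16.6 -0.4 0 -0.9")

```text
t: 5.82
ee_pos: [561.9, 58.9, 311.0]
orientation: [1.352, 1.11, -1.354]
ft_force: [-0.4, 0.2, -0.7]
grip_width: 85.2
```

Emit:
servo_tool(steps="1 0 0 0 0 0 0")

```text
t: 5.9
ee_pos: [562.0, 62.4, 310.4]
orientation: [1.349, 1.113, -1.351]
ft_force: [-0.4, -0.8, -0.8]
grip_width: 85.3
```

```bash
python3 g.py 540 168 310
python3 - <<'E'
from workcell import cams
import cv2
cv2.imwrite("pics/w5.png",cams.camera("wrist")["pixels"][:,:,::-1])
cv2.imwrite("pics/s5.png",cv2.resize(cams.camera("side")["pixels"][120:400,210:490,::-1],None,fx=2.1,fy=2.1,interpolation=cv2.INTER_CUBIC))
E
```

```text
t 5.9 tcpN [538.3 173.1 310.4] f [-0.4 -0.8 -0.8] w 85.3 q [-0.24  0.62  0.14  1.38 -0.09  1.15 -1.85]
[0.04 0.17 0.52] [ 0.4 -0.   0.1]
```

View pics/w5.png

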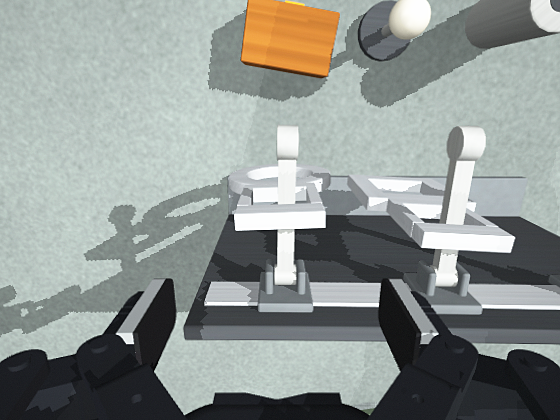

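View pics/s5.png

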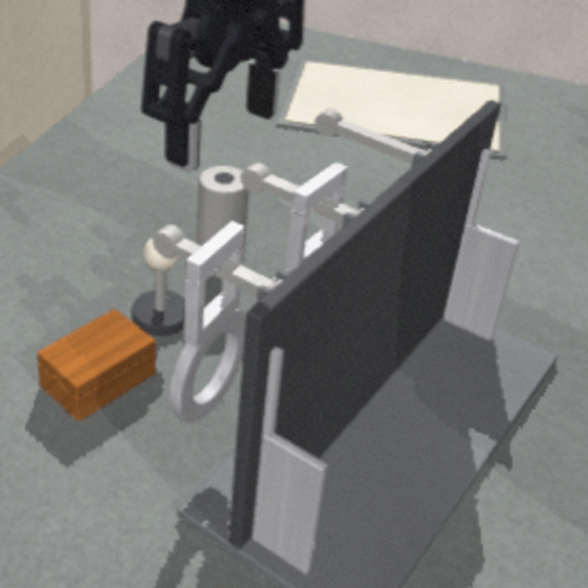

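Run:
```python
from h import *
from workcell import arm,cams
w=cams.camera("wrist");st(arm)
im=w["pixels"][160:240,220:340,::-1]
cv2.imwrite("pics/w5z.png",cv2.resize(im,None,fx=6,fy=6,interpolation=cv2.INTER_CUBIC))
np.set_printoptions(precision=1,suppress=True)
print("back-edge",N(onz(w,(234.5,229),235)),N(onz(w,(325.5,226),235)))
print("tip",N(onz(w,(288,143),210)),N(onz(w,(467,143),210)),"hinge",N(onz(w,(284,270),214)))
```

```text
t 6.05 tcpN [538.9 168.9 310.8] f [-0.1  0.   0. ] w 85.4 q [-0.23  0.62  0.14  1.38 -0.09  1.15 -1.85]
back-edge [534.5 197.5 235. ] [536.8 137.7 235. ]
tip [587.5 162.3 210. ] [587.6  41.7 210. ] hinge [493.5 164.1 214. ]
```

View pics/w5z.png

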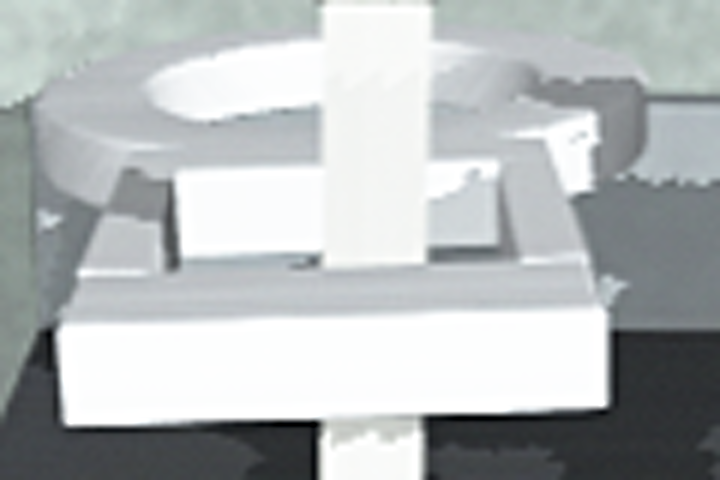

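Run:
```python
from h import *
from workcell import arm,cams
w=cams.camera("wrist")
P=[N(onz(w,z(u,v,6,220,160),235)) for u,v in [(57,325),(608,308),(68,426),(610,410)]]
P=np.array(P);print(P.round(1),P.mean(0).round(1)); d=(P[0]+P[2]-P[1]-P[3]);print(np.degrees(np.arctan2(-d[0],d[1])))
m=P.mean(0);print(go(arm,W(m[0],m[1],216-18.7),-1));st(arm)
```

```text
[[545.4 199.6 235. ]
 [547.4 139.9 235. ]
 [533.6 198.8 235. ]
 [535.6 139.2 235. ]] [540.5 169.4 235. ]
1.9602970043223977
(array([11.37,  0.16, -0.12]), array([0.1, 0.1, 0.1]))
t 6.1 tcpN [539.1 168.4 311. ] f [ 0.2 -0.7  0.1] w 85.5 q [-0.23  0.62  0.14  1.38 -0.09  1.15 -1.85]
```

Emit:
servo_tool(steps="1 3 0.1 -0.1 -1 0 0; 1 6 0.15 -0.1 -1.9 0 0; 1 9 0.15 -0.1 -1.9 0 0; 1 11.4 0.15 -0.1 -1.9 0 0; 0.6 11.4 0.15 -0.1 -1.9 0 0")

```text
t: 6.52
ee_pos: [561.7, 56.5, 193.4]
orientation: [1.326, 1.128, -1.338]
ft_force: [0.1, -1.3, -0.1]
grip_width: 75.6
```

Emit:
servo_tool(steps="-0.2 0 0 0 0 0 0; -0.2 0 0 0 0 0 0; -0.2 0 0 0 0 0 0; -0.2 0 0 0 0 0 0", squeeze=40)

```text
t: 6.85
ee_pos: [562.0, 56.3, 194.5]
orientation: [1.327, 1.127, -1.337]
ft_force: [-0.2, -0.2, -2.3]
grip_width: 59.6
```

```bash
python3 g.py 540.5 169.4 197
python3 - <<'E'
from workcell import cams
import cv2
cv2.imwrite("pics/w6.png",cams.camera("wrist")["pixels"][:,:,::-1])
E
```

```text
t 6.85 tcpN [539.5 167.2 194.5] f [-0.2 -0.2 -2.3] w 59.6 q [-0.21  0.74  0.11  1.57 -0.1   0.84 -1.8 ]
[-0.25  0.1  -0.22] [1.9 0.2 0.3]
```

View pics/w6.png

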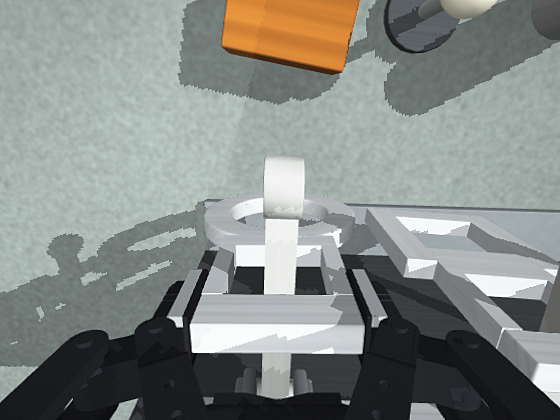

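Emit:
servo_tool(steps="-1 -0.6 0 0 0 0 0; -1 -1.2 0 0 0.6 0 0; -1 -1.8 0 0 1.2 0 0; -1 -1.8 0 0.2 1.9 0 0; -1 -1.8 0 0.3 1.9 0 0", squeeze=60)

```text
t: 7.32
ee_pos: [561.7, 53.2, 212.8]
orientation: [1.352, 1.108, -1.361]
ft_force: [-0.0, -0.5, -2.5]
grip_width: 59.4
```

```bash
python3 g.py 634 164 214
python3 - <<'E'
from workcell import cams
import cv2
cv2.imwrite("pics/w7.png",cams.camera("wrist")["pixels"][:,:,::-1])
cv2.imwrite("pics/s7.png",cv2.resize(cams.camera("side")["pixels"][120:400,210:490,::-1],None,fx=2.1,fy=2.1,interpolation=cv2.INTER_CUBIC))
E
```

```text
t 7.32 tcpN [539.8 164.2 212.8] f [-0.  -0.5 -2.5] w 59.4 q [-0.22  0.72  0.13  1.55 -0.1   0.88 -1.83]
[-0.16  9.42  0.01] [-0.1  0.2  0.2]
```

View pics/w7.png

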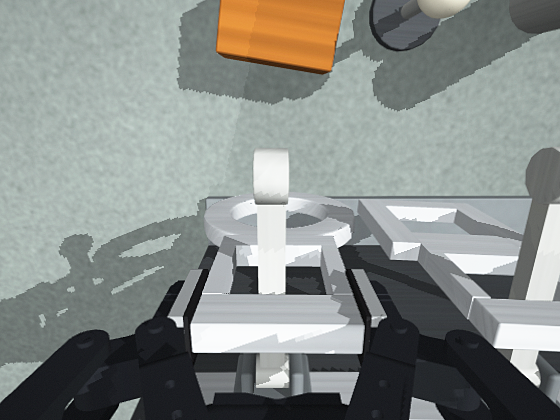

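View pics/s7.png

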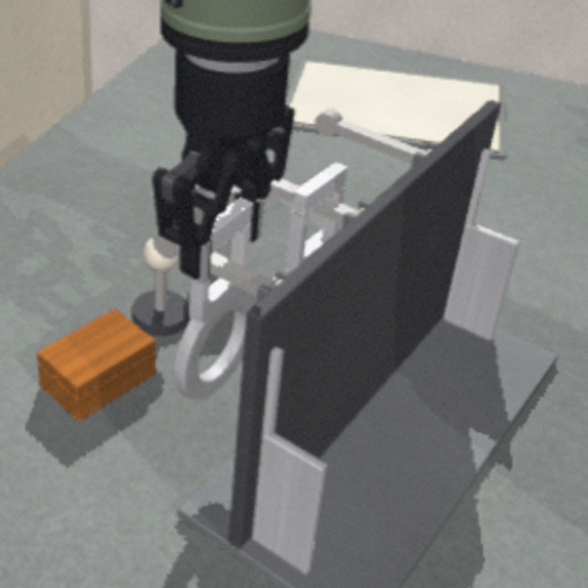

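Emit:
servo_tool(steps="-1 0 1.5 -0.2 0 0 0; -1 0 3.5 -0.2 0 0 0; -1 0 5.5 -0.2 0 0 0; -1 0 7.5 -0.2 0 0 0; -1 0 9.4 -0.2 0 0 0")

```text
t: 7.83
ee_pos: [654.7, 36.1, 211.4]
orientation: [1.35, 1.11, -1.362]
ft_force: [0.3, -0.5, -1.6]
grip_width: 58.8
```

```bash
python3 g.py 634 166 270
python3 - <<'E'
from workcell import cams
import cv2
cv2.imwrite("pics/s8.png",cv2.resize(cams.camera("side")["pixels"][120:400,210:490,::-1],None,fx=2.1,fy=2.1,interpolation=cv2.INTER_CUBIC))
E
```

```text
t 7.83 tcpN [634.3 165.9 211.4] f [ 0.3 -0.5 -1.6] w 58.8 q [-0.16  0.87  0.13  1.17 -0.1   1.11 -1.8 ]
[-5.86 -0.07  0.01] [0.  0.2 0.3]
```

View pics/s8.png

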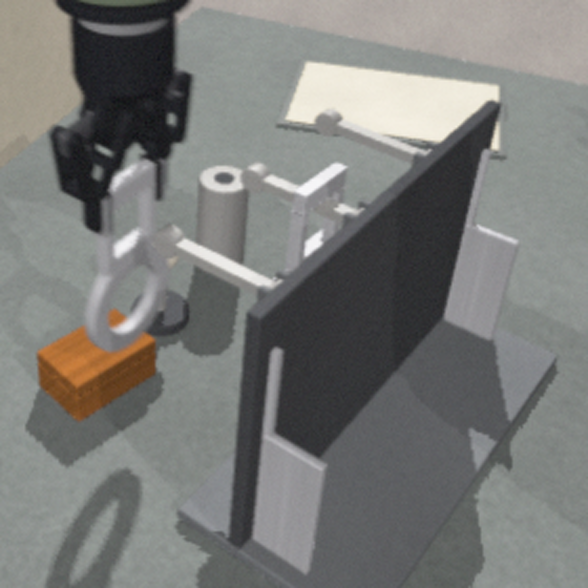

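Emit:
servo_tool(steps="-1 -2 0 0 0 0 0; -1 -4 0 0 0 0 0; -1 -6.5 0 0.5 0 0 0; -1 -7 0 2.5 0 0 0; -1 -7 0 5.5 0 0 0")

```text
t: 8.3
ee_pos: [646.8, -16.7, 282.2]
orientation: [1.35, 1.11, -1.357]
ft_force: [1.1, -1.1, -2.7]
grip_width: 59.1
```

Emit:
servo_tool(steps="-1 0 0 3 0 0 0; -1 0 0 6 0 0 0; -1 0 0 9 0 0 0; -1 0 0 12 0 0 0; -1 0 0 14.5 0 0 0")

```text
t: 8.72
ee_pos: [617.5, -161.1, 282.3]
orientation: [1.35, 1.109, -1.358]
ft_force: [1.1, -0.7, -2.2]
grip_width: 59.1
```

```bash
python3 g.py 634 -73.7 280
```

```text
t 8.72 tcpN [637.3 -34.8 282.3] f [ 1.1 -0.7 -2.2] w 59.1 q [ 0.16  0.78  0.11  1.13 -0.08  1.24 -1.51]
[ 0.24 -0.33  3.89] [0.1 0.2 0.2]
```

Emit:
servo_tool(steps="-1 0 -0.2 2 0 0 0; -1 0 -0.3 3.6 0 0 0; -1 0.1 -0.3 3.9 0 0 0; -1 0.2 -0.3 3.9 0 0 0; -1 0.2 -0.3 3.9 0 0 0")

```text
t: 9.13
ee_pos: [607.0, -198.0, 279.9]
orientation: [1.35, 1.111, -1.358]
ft_force: [0.0, 0.6, -2.3]
grip_width: 58.9
```

```bash
python3 g.py 634 -73.7 212
python3 - <<'E'
from workcell import cams
import cv2
cv2.imwrite("pics/w9.png",cams.camera("wrist")["pixels"][:,:,::-1])
cv2.imwrite("pics/t9.png",cv2.resize(cams.camera("top")["pixels"][160:370,190:410,::-1],None,fx=2.8,fy=2.8,interpolation=cv2.INTER_CUBIC))
E
```

```text
t 9.13 tcpN [634.3 -73.  279.9] f [ 0.   0.6 -2.3] w 58.9 q [ 0.22  0.78  0.11  1.13 -0.08  1.24 -1.45]
[6.79 0.   0.06] [0.1 0.1 0.2]
```

View pics/w9.png

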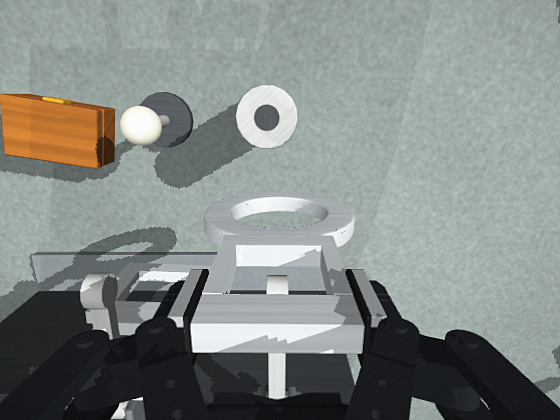

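View pics/t9.png

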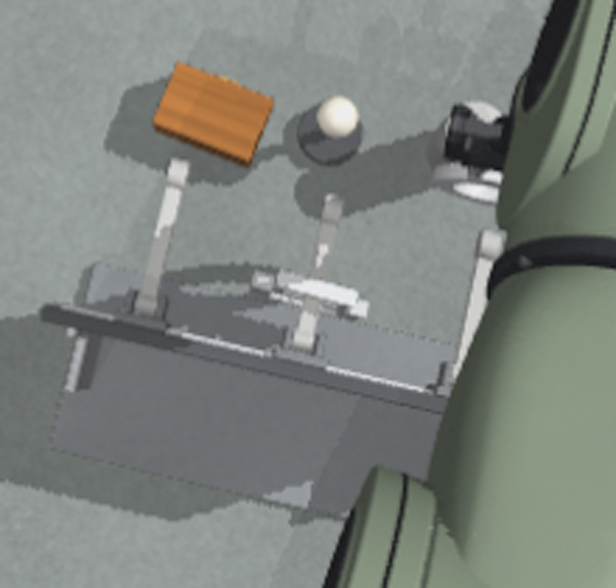

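Emit:
servo_tool(steps="-1 2 0 0 0 0 0; -1 4 0 0 0 0 0; -1 6 0 0 0 0 0; -1 6.7 0 0 0 0 0; -1 6.7 0 0 0 0 0")

```text
t: 9.65
ee_pos: [606.6, -196.8, 211.9]
orientation: [1.348, 1.113, -1.358]
ft_force: [0.2, 0.3, -2.1]
grip_width: 59.0
```

```bash
python3 g.py 550 -73.4 212.5
python3 - <<'E'
from workcell import cams
import cv2
cv2.imwrite("pics/w10.png",cams.camera("wrist")["pixels"][:,:,::-1])
cv2.imwrite("pics/s10.png",cv2.resize(cams.camera("side")["pixels"][120:400,210:490,::-1],None,fx=2.1,fy=2.1,interpolation=cv2.INTER_CUBIC))
E
```

```text
t 9.65 tcpN [633.7 -71.9 211.9] f [ 0.2  0.3 -2.1] w 59.0 q [ 0.22  0.84  0.1   1.25 -0.08  1.06 -1.44]
[-0.01 -8.37  0.11] [0.2 0.1 0.3]
```

View pics/w10.png

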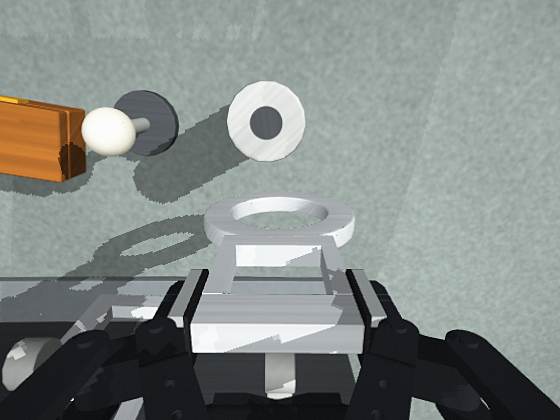

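View pics/s10.png

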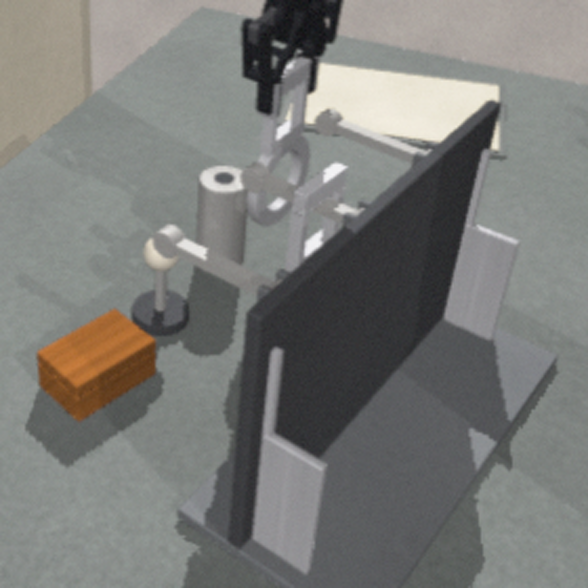

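Emit:
servo_tool(steps="-1 0 -1.5 0.1 0 0 0; -1 0 -3 0.1 0 0 0; -1 0 -4.5 0.1 0 0 0; -1 0 -5.2 0.1 0 0 0; -1 0 -5.2 0.1 0 0 0")

```text
t: 10.17
ee_pos: [555.9, -188.3, 216.0]
orientation: [1.35, 1.108, -1.355]
ft_force: [0.4, -0.5, -2.4]
grip_width: 59.2
```

```bash
python3 g.py 545 -73.4 212.5
python3 - <<'E'
from workcell import cams
import cv2
cv2.imwrite("pics/w11.png",cams.camera("wrist")["pixels"][:,:,::-1])
E
```

```text
t 10.17 tcpN [582.2 -73.7 216. ] f [ 0.4 -0.5 -2.4] w 59.2 q [ 0.22  0.75  0.1   1.46 -0.08  0.94 -1.43]
[ 0.35 -3.72 -0.04] [0.2 0.2 0.1]
```

View pics/w11.png

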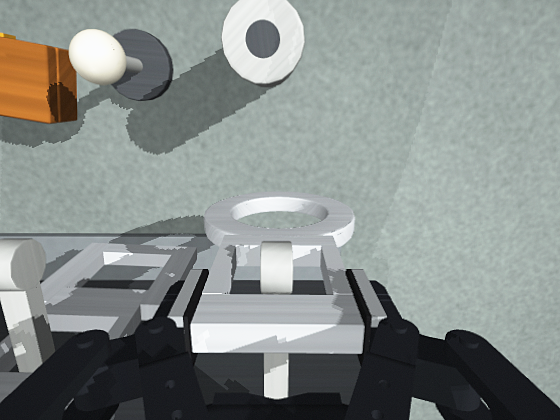

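Emit:
servo_tool(steps="-1 0.2 -1.2 0 0 0 0; -1 0.3 -2.4 0 0 0 0; -1 0.3 -3.5 0 0 0 0; -1 0.3 -4.2 0 0 0 0; -1 0.3 -4.2 0 0 0 0")

```text
t: 10.63
ee_pos: [515.5, -180.2, 213.4]
orientation: [1.351, 1.108, -1.354]
ft_force: [0.2, -0.3, -1.7]
grip_width: 59.4
```

```bash
python3 g.py 541 -73.5 195
python3 - <<'E'
from workcell import cams
import cv2
cv2.imwrite("pics/w12.png",cams.camera("wrist")["pixels"][:,:,::-1])
E
```

```text
t 10.63 tcpN [541.1 -73.8 213.4] f [ 0.2 -0.3 -1.7] w 59.4 q [ 0.23  0.69  0.09  1.62 -0.08  0.84 -1.42]
[ 1.84 -0.01 -0.03] [ 0.2  0.2 -0. ]
```

View pics/w12.png

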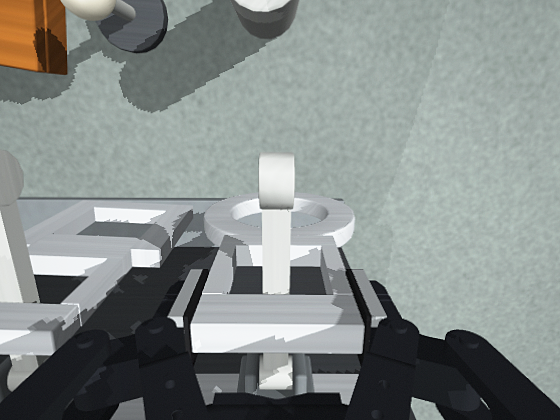

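Emit:
servo_tool(steps="-1 0.5 0 0 0 0 0; -1 1 0 0 0 0 0; -1 1.4 0 0 0 0 0; -1 1.7 0 0 0 0 0; -1 1.75 0 0 0 0 0")

```text
t: 11.1
ee_pos: [516.2, -180.2, 195.1]
orientation: [1.35, 1.108, -1.354]
ft_force: [0.5, 1.2, -1.5]
grip_width: 59.3
```

Emit:
servo_tool(steps="-1 0.1 0 0 0 0 0; -1 0.1 0 0 0 0 0")

```text
t: 11.27
ee_pos: [516.3, -180.3, 194.2]
orientation: [1.351, 1.108, -1.354]
ft_force: [-0.6, 1.6, 0.6]
grip_width: 59.2
```

Contact made: the vertical force went from -2.4 to about 0 N. Releasing slowly.

Emit:
servo_tool(steps="0.45 0 0 0 0 0 0; 0.6 0 0 0 0 0 0; 0.8 0 0 0 0 0 0; 1 0 0 0 0 0 0; 1 0 0 0 0 0 0")

```text
t: 11.68
ee_pos: [516.4, -180.3, 194.2]
orientation: [1.351, 1.108, -1.354]
ft_force: [0.6, -0.3, 0.4]
grip_width: 85.5
```

```bash
python3 g.py 541 -73.5 310
python3 - <<'E'
from workcell import cams
import cv2
cv2.imwrite("pics/w13.png",cams.camera("wrist")["pixels"][:,:,::-1])
E
```

```text
t 11.68 tcpN [541.9 -73.7 194.2] f [ 0.6 -0.3  0.4] w 85.5 q [ 0.23  0.71  0.09  1.64 -0.08  0.79 -1.42]
[-1.158e+01 -9.000e-02  1.000e-02] [ 0.2  0.1 -0. ]
```

View pics/w13.png

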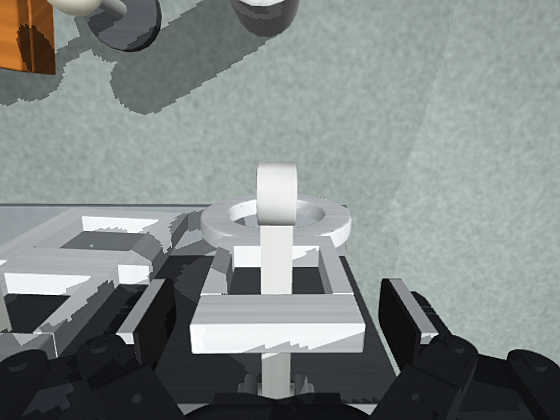

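Emit:
servo_tool(steps="1 -3 0 0 0 0 0; 1 -6 0 0 0 0 0; 1 -9.5 0 0 0 0 0; 0.5 -11.5 1 -2 0 0 0; 0 -11.5 2 -5 0 0 0")

```text
t: 12.15
ee_pos: [546.5, -137.1, 313.5]
orientation: [1.355, 1.1, -1.353]
ft_force: [0.9, -0.2, -0.4]
grip_width: 63.5
```

Emit:
servo_tool(steps="0 0 0.5 -4 0 0 0; 0 0 1 -8 0 0 0; 0 0 1.5 -12 0 0 0; 0 0 2 -15.5 0 0 0; 0 0 2.5 -17.5 0 0 0")

```text
t: 12.57
ee_pos: [606.4, 34.1, 312.8]
orientation: [1.353, 1.103, -1.35]
ft_force: [0.5, 0.3, 0.3]
grip_width: 42.8
```

```bash
python3 g.py 589 166.3 250
```

```text
t 12.57 tcpN [587.4 154.3 312.8] f [0.5 0.3 0.3] w 42.8 q [-0.17  0.69  0.13  1.21 -0.08  1.24 -1.81]
[ 6.28  0.12 -1.22] [ 0.2  0.1 -0.3]
```

Emit:
servo_tool(steps="0 1 0.1 -1 0 0 0; 0 3.5 0.1 -1.2 0 0 0; 0 6 0.1 -1.2 0 0 0; 0 6.3 0.1 -1.2 0 0 0; 0 6.3 0.1 -1.2 0 0 0")

```text
t: 12.98
ee_pos: [609.5, 44.7, 248.8]
orientation: [1.352, 1.104, -1.353]
ft_force: [-0.4, 0.5, 0.1]
grip_width: 42.5
```

```bash
python3 g.py 589 166.3 191
python3 - <<'E'
from workcell import cams
import cv2
cv2.imwrite("pics/w14.png",cams.camera("wrist")["pixels"][:,:,::-1])
cv2.imwrite("pics/s14.png",cv2.resize(cams.camera("side")["pixels"][120:400,210:490,::-1],None,fx=2.1,fy=2.1,interpolation=cv2.INTER_CUBIC))
E
```

```text
t 12.98 tcpN [588.3 165.3 248.8] f [-0.4  0.5  0.1] w 42.5 q [-0.18  0.75  0.12  1.32 -0.09  1.07 -1.82]
[ 5.78  0.05 -0.12] [ 0.2  0.2 -0.2]
```

View pics/w14.png

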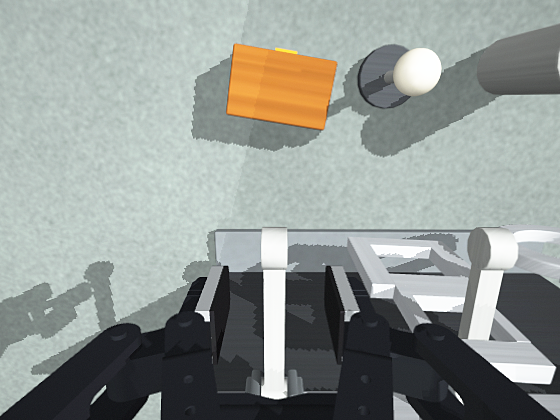

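View pics/s14.png

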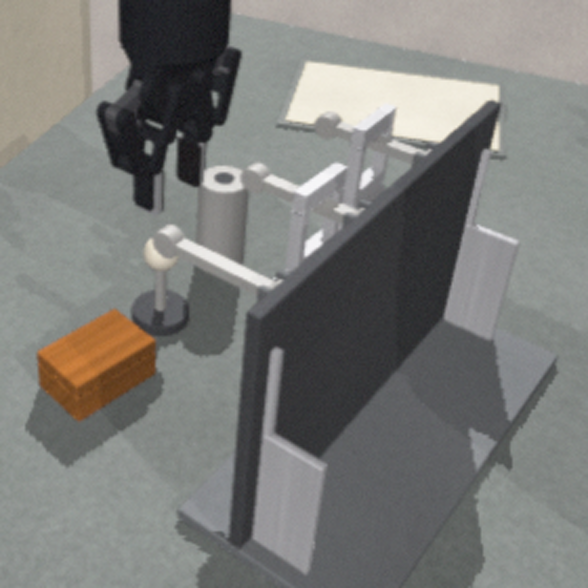

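Emit:
servo_tool(steps="0 2 0.1 -0.1 0 0 0; 0 4 0.1 -0.1 0 0 0; 0 5.6 0.1 -0.1 0 0 0; 0 5.7 0.1 -0.1 0 0 0; -0.5 5.7 0.1 -0.1 0 0 0")

```text
t: 13.5
ee_pos: [612.2, 45.1, 194.9]
orientation: [1.355, 1.101, -1.349]
ft_force: [0.4, 0.1, 0.4]
grip_width: 32.1
```

Emit:
servo_tool(steps="-0.5 0 0 0 0 0 0; -0.5 0 0 0 0 0 0; -0.5 0 0 0 0 0 0")

```text
t: 13.75
ee_pos: [612.7, 45.1, 196.1]
orientation: [1.356, 1.1, -1.348]
ft_force: [-0.1, -0.4, -1.2]
grip_width: 21.5
```

```bash
python3 g.py 589 166.3 191
python3 - <<'E'
from workcell import cams
import cv2
cv2.imwrite("pics/w15.png",cams.camera("wrist")["pixels"][:,:,::-1])
E
```

```text
t 13.75 tcpN [591.4 166.3 196.1] f [-0.1 -0.4 -1.2] w 21.5 q [-0.18  0.81  0.11  1.39 -0.09  0.94 -1.82]
[ 0.5  -0.24  0.  ] [ 0.1  0.1 -0.5]
```

View pics/w15.png

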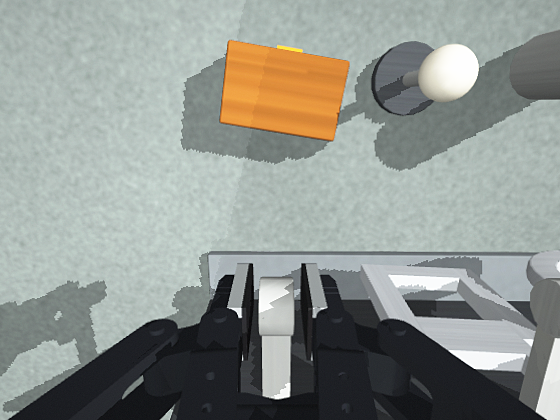

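Emit:
servo_tool(steps="-0.6 0.5 -0.1 0 0 0 0; -1 0.6 -0.1 0 0 0 0; -1 0.6 -0.1 0 0 0 0; -1 0.6 -0.1 0 0 0 0; -1 0.6 -0.1 0 0 0 0", squeeze=30)

```text
t: 14.22
ee_pos: [611.8, 45.6, 190.4]
orientation: [1.357, 1.1, -1.347]
ft_force: [-2.1, 1.2, 10.9]
grip_width: 13.5
```

```bash
python3 arc.py 489 1.571 1.44 1.31 1.18 1.05 0.92
```

```text
t 14.22 tcpN [590.4 166.6 190.4] f [-2.1  1.2 10.9] w 13.5 q [-0.18  0.81  0.11  1.4  -0.09  0.92 -1.82]
theta now 1.5801577529933004 r 101.41912220249536
1.571 (array([-0.09, -0.14, -0.  ]), array([ 0.1,  0.1, -0.6]))
1.44 (array([-1.4 , -0.21,  0.  ]), array([ 0.1,  0.1, -0.6]))
1.31 (array([-2.68, -0.45,  0.  ]), array([ 0.1,  0.1, -0.6]))
1.18 (array([-3.91, -0.86,  0.  ]), array([ 0.1,  0.1, -0.6]))
1.05 (array([-5.08, -1.42,  0.  ]), array([ 0.1,  0.1, -0.6]))
0.92 (array([-6.17, -2.13,  0.  ]), array([ 0.1,  0.1, -0.6]))
```

Gripped at 13.5 mm. Swinging up along the arc (y offset +0.1).

Emit:
servo_tool(steps="-1 -1.4 -0.1 0 0 0 0; -1 -2.65 -0.35 0 0 0 0; -1 -3.9 -0.75 0 0 0 0; -1 -5.05 -1.3 0 0 0 0; -1 -6.15 -2 0 0 0 0")

```text
t: 14.63
ee_pos: [591.0, 49.8, 252.6]
orientation: [1.357, 1.1, -1.347]
ft_force: [-0.4, 1.3, -6.3]
grip_width: 13.2
```

```bash
python3 arc.py 489 .8 .67 .54 .41 .28 .15 0
```

```text
t 14.63 tcpN [569.2 166.7 252.6] f [-0.4  1.3 -6.3] w 13.2 q [-0.2   0.71  0.12  1.39 -0.09  1.03 -1.83]
theta now 0.9181208341020769 r 101.00932656892908
0.8 (array([-0.84, -0.84, -0.  ]), array([ 0.1,  0. , -0.6]))
0.67 (array([-1.72, -1.8 , -0.  ]), array([ 0.1,  0. , -0.6]))
0.54 (array([-2.47, -2.86, -0.  ]), array([ 0.1,  0. , -0.6]))
0.41 (array([-3.08, -4.01, -0.01]), array([ 0.1,  0. , -0.6]))
0.28 (array([-3.53, -5.23, -0.01]), array([ 0.1,  0. , -0.6]))
0.15 (array([-3.82, -6.49, -0.01]), array([ 0.1,  0. , -0.6]))
0.0 (array([-3.94, -7.99, -0.02]), array([ 0.1,  0. , -0.6]))
```

Emit:
servo_tool(steps="-1 -0.95 -0.8 0 0 0 0; -1 -1.8 -1.75 0 0 0 0; -1 -2.55 -2.8 0 0 0 0; -1 -3.15 -3.95 0 0 0 0; -1 -3.6 -5.15 0 0 0 0")

```text
t: 15.05
ee_pos: [539.7, 60.3, 289.4]
orientation: [1.358, 1.099, -1.345]
ft_force: [3.9, 2.0, -4.0]
grip_width: 13.3
```

```bash
python3 arc.py 489 .2 .1 0
```

```text
t 15.05 tcpN [516.8 166.7 289.4] f [ 3.9  2.  -4. ] w 13.3 q [-0.24  0.59  0.13  1.52 -0.08  1.02 -1.86]
theta now 0.2766115731108942 r 101.97545738179802
0.2 (array([-0. , -0.8, -0. ]), array([ 0.1,  0. , -0.7]))
0.1 (array([-0.16, -1.78, -0.  ]), array([ 0.1,  0. , -0.7]))
0.0 (array([-0.22, -2.78, -0.01]), array([ 0.1,  0. , -0.7]))
```

Emit:
servo_tool(steps="-1 -0.1 -0.9 0 0 0 0; -1 -0.2 -1.8 0 0 0 0; -1 -0.2 -2.6 0 0 0 0; -1 -0.2 -2.8 0 0 0 0; -1 -0.2 -2.9 0 0 0 0")

```text
t: 15.47
ee_pos: [511.4, 66.1, 292.8]
orientation: [1.361, 1.096, -1.342]
ft_force: [4.2, -0.3, 9.4]
grip_width: 13.4
```

Emit:
servo_tool(steps="-1 0 -0.2 0 0 0 0; -1 0 -0.3 0 0 0 0; -1 0 -0.3 0 0 0 0")

```text
t: 15.72
ee_pos: [508.1, 66.7, 293.2]
orientation: [1.361, 1.096, -1.341]
ft_force: [1.6, 0.0, 1.6]
grip_width: 13.2
```

```bash
python3 arc.py 489 0
```

```text
t 15.72 tcpN [484.6 166.7 293.2] f [1.6 0.  1.6] w 13.2 q [-0.27  0.54  0.13  1.62 -0.08  0.97 -1.88]
theta now -0.04276266602473013 r 102.02310875671996
0.0 (array([0.2 , 0.43, 0.  ]), array([ 0.2, -0.1, -1. ]))
```

Emit:
servo_tool(steps="-1 0 -0.2 0 0 0 0; -1 0 -0.3 0 0 0 0; -1 0 -0.3 0 0 0 0")

```text
t: 15.97
ee_pos: [505.5, 67.3, 293.3]
orientation: [1.362, 1.095, -1.34]
ft_force: [6.3, -0.8, -3.7]
grip_width: 13.6
```

```bash
python3 arc.py 489 0;  python3 - <<'E'
from workcell import cams
import cv2
cv2.imwrite("pics/w16.png",cams.camera("wrist")["pixels"][:,:,::-1])
cv2.imwrite("pics/s16.png",cv2.resize(cams.camera("side")["pixels"][100:310,210:420,::-1],None,fx=2.8,fy=2.8,interpolation=cv2.INTER_CUBIC))
E
```

```text
t 15.97 tcpN [481.9 166.7 293.3] f [ 6.3 -0.8 -3.7] w 13.6 q [-0.27  0.53  0.13  1.63 -0.08  0.96 -1.89]
theta now -0.0692132960262379 r 102.23873262736512
0.0 (array([0.21, 0.7 , 0.  ]), array([ 0.1, -0.1, -1. ]))
```

View pics/w16.png

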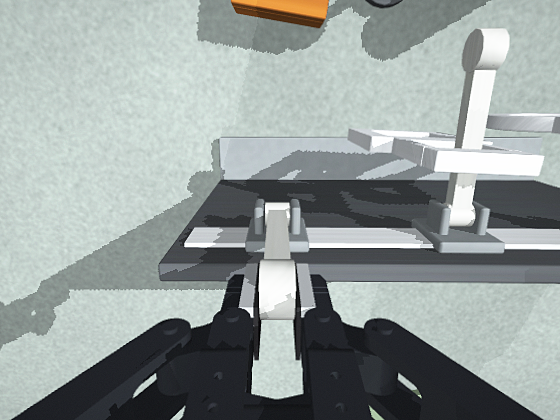

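View pics/s16.png

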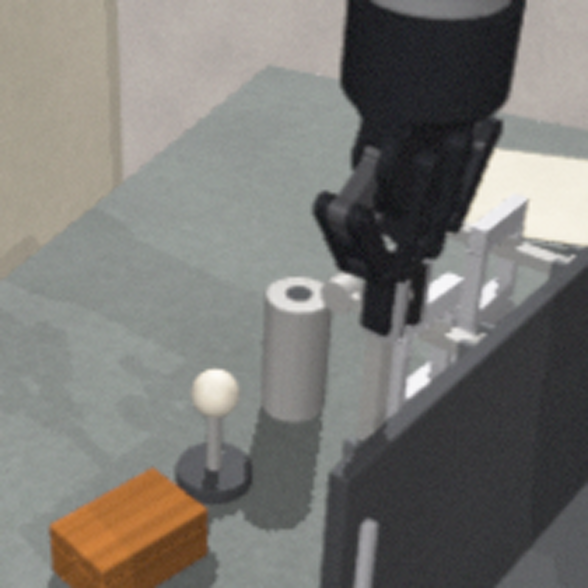

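Emit:
servo_tool(steps="-1 0 -0.3 0 0 0 0; -1 0 -0.4 0 0 0 0; -1 0 -0.4 0 0 0 0")

```text
t: 16.32
ee_pos: [504.4, 67.5, 293.5]
orientation: [1.365, 1.09, -1.335]
ft_force: [28.7, -2.4, -16.8]
grip_width: 13.6
```

```bash
python3 arc.py 489 0
```

```text
t 16.32 tcpN [480.8 166.7 293.5] f [ 28.7  -2.4 -16.8] w 13.6 q [-0.28  0.53  0.13  1.64 -0.07  0.95 -1.89]
theta now -0.08035868058105873 r 102.56133556932389
0.0 (array([0.24, 0.82, 0.  ]), array([ 0.1, -0.1, -1.4]))
```

Emit:
servo_tool(steps="-1 0 0 0 0 0 0; -0.5 0 0 0 0 0 0; -0.3 0 0 0 0 0 0; 0 0 0 0 0 0 0; 0 0 0 0 0 0 0")

```text
t: 16.73
ee_pos: [504.1, 67.5, 293.6]
orientation: [1.365, 1.09, -1.335]
ft_force: [-0.2, 0.1, -0.5]
grip_width: 42.6
```

Emit:
servo_tool(steps="0 -1.5 0 0 0 0 0; 0 -3 0 0 0 0 0; 0 -5 0 0 0 0 0; 0 -7 0 0 0 0 0; 0 -9 0 0 0 0 0")

```text
t: 17.15
ee_pos: [501.5, 67.8, 384.6]
orientation: [1.365, 1.09, -1.336]
ft_force: [-0.1, 1.3, 0.5]
grip_width: 42.6
```

Emit:
servo_tool(steps="0 0 -3 0 0 0 0; 0 0 -6 0 0 0 0; 0 0 -9 0 0 0 0; 0 0 -12 0 0 0 0; 0 0 -12 0 0 0 0")

```text
t: 17.57
ee_pos: [379.9, 92.2, 382.2]
orientation: [1.364, 1.093, -1.334]
ft_force: [-0.9, -0.9, 0.1]
grip_width: 42.6
```

```bash
python3 g.py 480 166 300;  python3 - <<'E'
from workcell import cams
import cv2
cv2.imwrite("pics/w17.png",cams.camera("wrist")["pixels"][:,:,::-1])
cv2.imwrite("pics/t17.png",cv2.resize(cams.camera("top")["pixels"][160:370,190:410,::-1],None,fx=2.8,fy=2.8,interpolation=cv2.INTER_CUBIC))
cv2.imwrite("pics/s17.png",cv2.resize(cams.camera("side")["pixels"][120:400,210:490,::-1],None,fx=2.1,fy=2.1,interpolation=cv2.INTER_CUBIC))
E
```

```text
t 17.57 tcpN [353.9 166.1 382.2] f [-0.9 -0.9  0.1] w 42.6 q [-0.43  0.24  0.14  1.79 -0.03  1.09 -2.05]
[ 8.51 12.41  0.08] [ 0.2 -0.2 -1.3]
```

View pics/t17.png

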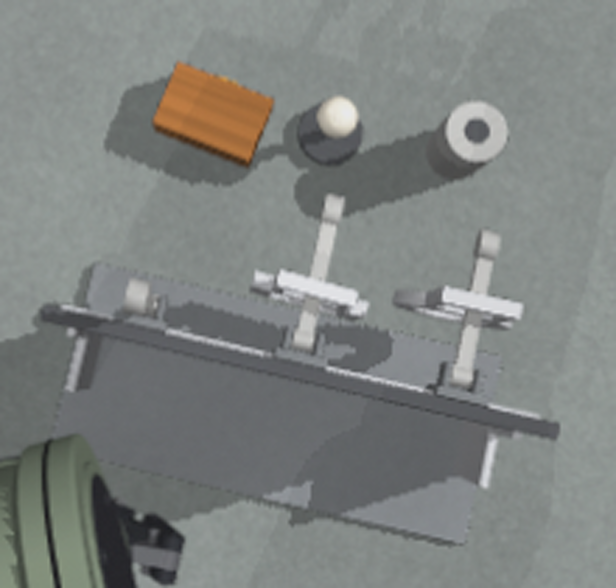

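View pics/s17.png

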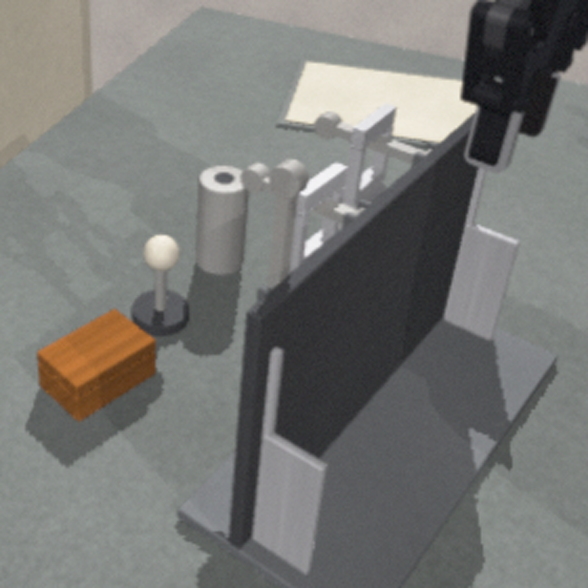

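View pics/w17.png

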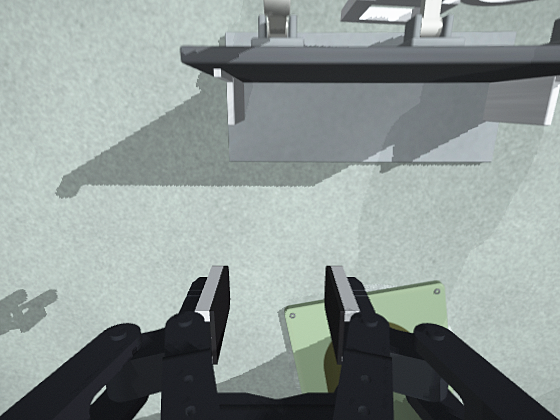

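Run:
```python
from h import *
from workcell import arm,cams
np.set_printoptions(precision=1,suppress=True)
T=cams.camera("top");S=cams.camera("side")
t=lambda u,v:z(u,v,2.8,190,160); s=lambda u,v:z(u,v,2.1,210,120)
for n,p,q in [("used",(138,296),(288,176)),("other",(334,208),(256,177)),("free",(489,244),(328,123))]:
    x,e=tri(ray(T,t(*p)),ray(S,s(*q)));print(n,N(x),e)
a=cv2.imread("pics/top0.png").astype(int);b=T["pixels"][:,:,::-1].astype(int)
sub=np.abs(a-b).max(2)[170:235,225:375]
print("bystander px diff",(sub>25).sum()); ys,xs=np.where(sub>25);print(xs.min()+225,xs.max()+225,ys.min()+170,ys.max()+170) if len(xs) else 0
```

```text
used [488.1 165.2 309. ] [np.float64(0.6683060440187203), np.float64(0.6683060440188155)]
other [589.4  43.6 206.2] [np.float64(0.053346984840485126), np.float64(0.05334698484070057)]
free [589.4 -76.9 207.3] [np.float64(0.515194910793349), np.float64(0.5151949107932745)]
bystander px diff 108
248 257 216 234
```

```bash
python3 -c "
from workcell import hand_in
print(hand_in())"
```

```text
the job is handed in; nothing more can be done
None
```

The job is done in the order asked, and I handed it in at about 17.7 s of the 67 s allowed. No verdict was reported.

1. **Unfolding:** I pinched the tip of the folded hook (at the -y end) and swung it out to its stop. The stop showed as about 27 N on the wrist.
2. **Moving the gauge:** I lifted the round gauge off its hook, carried it in front of the rack, and hung it on the unfolded hook.
3. **Folding:** I folded the emptied hook (at the +y end) flat against the rack until it met its stop, at about 33 N.

**Last checks, from the top and side cameras:**
- **Emptied hook:** its tip is at the same distance from the board as the hinge, and 309 mm up. That puts the angle at about 0, to within roughly 0.02 rad.
- **Unfolded hook:** its tip is level with the square gauge's hook, at the same distance from the board and within about 1 mm in height.
- **Round gauge:** it hangs freely, with the bar through the middle of its window.
- **Square gauge:** it still hangs on its own hook, which has not moved.
- **Things on the bench:** comparing the top views before and after, the only changed pixels are where the folded hook's tip used to be.
- **Robot:** it stands clear behind the rack and touches nothing.

**Disagreement:** when I pressed the emptied hook against its stop, the gripper's position read about 8 mm beyond where I expected the stop. I put this down to give in the grip and the arm, because the cameras show the hook folded flat.

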